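Hold a carburettor's throttle lever wide open with a linkage rod

ROBOT

A 6-joint arm with a two-finger parallel gripper is mounted at the origin on the work surface. World frame = base frame: x ahead of the robot, y to its left, z up, the work surface at z = 0. Lengths are in m, angles in degrees, forces in N, time in s.
With the tool pointing down it reaches from about 0.25 to 0.725 m from the base axis. Payload 9.7 kg.
Tool frame: the origin (TCP) lies at the very end of the fingers, on their centre line; the grasp point (between the pads) lies 19 mm behind it; z points along the fingers, y is the line along which they close (so a half turn about z gives the same grasp; the last joint's range is limited). The gripper opens to 85 mm and grips with 20 to 120 N. Pads are 22 mm wide; open, the fingers measure 114 mm over their backs; the gripper's body (76 mm by 85 mm) begins 54 mm behind the grasp point. The pads swing forward as they close: fully open they stand 13 mm farther back than shut.
Start: joints at [75.917, 4.979, 10.078, 95.1, 0, 90], TCP at [0.134, 0.533, 0.231] pointing down, gripper open.
Joint ranges: [-179.16, 179.16], [-48.56, 103.87], [-65.8, 70.77], [-126.05, 130.52], [-82.76, 87.17], [-180, 180]. Speed limits (degrees/s): [127.2, 127.2, 147.25, 180, 180, 180].

INTERFACE

Orientations are given as [roll, pitch, yaw] about the fixed x, y, z axes, in that order (R = Rz(yaw) Ry(pitch) Rx(roll)).
In Python, from workcell import bot gives the robot as it stands.
- The arm moves only by the tool arm_command, never from a script. Its argument "series" is a list of rows, each a list of 4 numbers: the shift along the tool's x, y, z in m, then the turn about the tool's z in rad. A call has exactly 5 rows; each row is the pose to reach, as a shift and turn from the pose commanded when the call began, along the tool's axes at that moment; what a row does not reach only later rows make up. A row lasts 1/10 s, in which the tool goes at most 50 mm and 8.59 degrees, less where a joint would pass 70% of its speed; a pose out of reach is approached as far as the arm can. A call with a gripper value outside its range is refused whole. "hand" is the finger opening in m, from 0 to 0.0854, set as the call begins (left out, the last holds). The fingers move at their own pace and stop on an object; "grip_force" is the grip in N (left out, the last holds). Time passes only in rows, so rows that repeat a pose let the fingers close, or fill a call up. It gives the time, the measured TCP pose, the force, the opening and the grip force at its end, in the units of the state.
- bot.get_obs(): the state, without advancing time (a new reading comes with each control period).
- bot.camera(name): name is "scene" or "top" or "wrist"; returns a dict with "color" (400x640x3 uint8, blue, green, red), "camera_matrix" (3x3 intrinsics, pixels), "dist_coeffs" ([k1, k2, p1, p2, k3] as OpenCV has them; the pictures are not rectified), "xyz" and "orientation" of the camera in the world; the wrist camera has in their place "T_tool_cam" (4x4, takes a point from camera to tool coordinates, whose origin is the TCP and whose axes are the flange's). Camera axes: x right, y up, looking along -z (the intrinsics and any distortion apply to the point x, -y, -z); pixel columns grow to the right and rows downward; lengths in m; the calibration is good to about 2 mm. A picture is of the moment at which its call begins: read the wrist's pose just before it. There is no depth.
- bot.job_done(): hands the job in; it is judged then, once.
Trained networks look in the newest picture that a camera, given by its name, has taken for a name from the list of things; names that differ only in an ending like _2 or _b are one class to them, and where a whole thing is asked for, a point or a joint stands for the part that bears it (a point fixed in the world has none). Each returns a list of dicts, best first, with "confidence" (0 to 1); they miss things now and then, are a little off and sometimes report something else, mostly with a low value. They report only what shows in the picture. A call takes as long as a camera call. They do not tell look-alikes from the thing itself.
- bot.find_in(camera, target): "location" ([column, row] in pixels, amid what is visible of it).
- bot.mark_of(camera, target): "location" ([column, row] in pixels: a listed point, or the origin of a listed thing).
The state is a dict: "time": time; "q": joint angles; "qd": joint speeds; "joint_efforts": joint torques, N m; "ee_pos": TCP position; "tcp_rot": TCP orientation; "wrist_force": force on the tool from outside, world axes, zero at the start; "torque": the same for the moment, N m; "opening": finger opening in m; "grasp_force": force on a finger pad.
Only numpy, scipy, OpenCV 4.12 (cv2) and the standard library are available. Lean on these libraries where they do the work, as an engineer would, in place of code of your own. Each camera call takes 0.05 s, during which the arm holds its last target. There are 200 camera calls.

TASK

Take the green-handled steel rod out of its wooden block and pass its steel end down through the brass eye of the throttle lever on the clamped carburettor. With the rod, swing the lever against its return spring until it is wound fully to its wide-open stop (the red post), never pushing the lever with the gripper itself and leaving the wrench, piston and bowl cover where they lie. Finish while holding it there: the gripper still grips the rod, the rod stays through the eye and keeps the lever at the stop.

Things in the scene. Friction and masses are not known exactly. Their poses are not given: they have to be found in the camera images.
- rod_grip (a point): Centre of the loose rod's handle: green plastic square bar 22 x 22 mm in plan, 45 mm tall (plus a 3 mm black cap), sides along this point's x and y, z up along the rod. Below it hangs a round steel rod 8 mm in diameter, 60 mm long. At the start it stands upright in the wooden block, handle resting on the block's top, steel part in the hole: lift straight up over 60 mm to clear.
- rod_tip (a point): The end of the steel rod, on its axis, 82.5 mm below the handle's centre; tapered over the last 8 mm. The whole rod weighs 60 to 100 g.
- rack: Fixed wooden block 70 x 70 x 70 mm with one upright 12 mm hole through its centre, in which the rod stands. Origin at the centre of its underside. It stands to the left or to the right of the carburettor.
- eye (a point): Centre of the brass eye at the free end of the throttle lever, half-way through its thickness. Upright hole of 15 mm bore in a ring of 27 mm outer diameter, 6 mm thick, 105 mm above the bench; free space of over 80 mm below and all free above. z up; x points outward, from the shaft towards the eye.
- shaft (a point): Point on the upright axis of the throttle shaft at the height of the lever, about which the lever turns; the eye is 65 mm from it. The shaft's end stands up 10 mm above it; nothing on the carburettor is higher.
- throttle (a joint): Angle of the throttle lever (flat dark steel arm 14 mm wide) in rad: 0 at idle, where its spring holds it at the start; 1.2 at the wide-open stop. Grows as the lever turns counter-clockwise seen from above. The spring pulls back at the eye with about 1.5 N at idle and 3.9 N at the stop; let go, the lever snaps back to 0.
- carb: Silver carburettor, fixed on a blue base plate 120 x 130 mm. Origin under the plate's centre, below the shaft axis. Its barrel lies along its y, top at 84 mm; the lever swings above its -x side, 0.6 rad either side of -x (idle on the +y side, wide open on the -y side). Two posts 112 mm high stand by the shaft: bare steel at the idle side, red at the wide-open side.
- jet_tray: Fixed grey tray 90 x 80 x 25 mm with brass jets, on the side of the carburettor away from the block. Origin at the centre of its underside. Not needed.
- bowl_cover: Loose round aluminium cover, 64 mm in diameter, 28 mm high, origin at the centre of its underside. Leave it alone.
- slide_piston: Loose brass piston standing upright, 36 mm in diameter, 47 mm high, origin at the centre of its underside. Leave it alone.
- wrench: Loose steel wrench, about 180 mm long, 9 mm thick, origin near its middle, lying beyond the carburettor, roughly along y. Leave it alone.
Mind the look-alikes: they are no part of the job. There is more than one size of the part that bears rod_grip; the job needs the smallest.

How it is judged:
By the outcome, as a careful person would: the job done as asked, in the order asked, and still so for the second after the job is handed in, while the arm keeps its last pose, push and grip.
It also fails if it takes over 48 s, if anything falls off the work surface, if the arm or the gripper's body presses on something with over 40 N, if the wrist force passes 120 N, or if a joint passes its speed limit or range.

## Working session

There is one attempt and no reset: what is moved stays moved. The work goes in short steps, Python scripts to look and compute and a tool call to move; the robot and the scene stay as the last step left them, time stands still between calls to the robot, and variables do not carry over. Pictures are saved under pics/ and viewed, at most 10 in all, crops included, and the job is handed in when it is done.

Besides the shell and the picture viewer there is one more tool, called after "Call:" by a JSON object that holds its "fn" and its "kwargs". arm_command: Moves the arm, as the interface text tells. Its arguments: {"type":"object","properties":{"series":{"type":"array"},"hand":{"type":"number"},"grip_force":{"type":"number"}},"required":["series"]}

```bash
ls; mkdir -p pics; cat > h.py <<'E'
import numpy as np, cv2
from scipy.spatial.transform import Rotation as R
from workcell import bot
def pose():
    o=bot.get_obs(); return np.array(o['ee_pos']),o['tcp_rot'],o
def cam(name):
    o=bot.get_obs(); c=bot.camera(name); K=np.array(c['camera_matrix']);D=np.array(c['dist_coeffs'])
    if name=='wrist':
        T=np.eye(4);T[:3,:3]=R.from_euler('xyz',o['tcp_rot'],degrees=True).as_matrix();T[:3,3]=o['ee_pos'];T=T@np.array(c['T_tool_cam'])
        return c['color'],K,D,T[:3,3],T[:3,:3]
    ori=np.array(c['orientation'])
    M=ori if ori.shape==(3,3) else R.from_euler('xyz',ori,degrees=True).as_matrix()
    return c['color'],K,D,np.array(c['xyz']),M
def ray(cm,px):
    _,K,D,p,M=cm
    u=cv2.undistortPoints(np.array([[px]],float),K,D)[0,0]
    d=M@np.array([u[0],-u[1],-1]); return p,d/np.linalg.norm(d)
def atz(cm,px,z):
    p,d=ray(cm,px); return p+d*(z-p[2])/d[2]
def proj(cm,P):
    _,K,D,p,M=cm
    q=M.T@(np.array(P,float)-p); q=np.array([q[0],-q[1],-q[2]])
    return cv2.projectPoints(q[None],np.zeros(3),np.zeros(3),K,D)[0][0,0]
E
python3 - <<'E'
from h import *
o=bot.get_obs();print(o)
ims=[]
for n in('scene','top'):
    cm=cam(n);cv2.imwrite(f'pics/{n}0.png',cm[0]);print(n,cm[3],cm[4].round(3).tolist())
    for t,z in(('rod_grip',.0925),('eye',.105),('shaft',.105),('rack',0),('carb',0),('jet_tray',0),('bowl_cover',0),('slide_piston',0),('wrench',0)):
        for d in bot.mark_of(n,t)[:4]: print(t,np.round(d['location'],1),round(d['confidence'],2),atz(cm,d['location'],z).round(4))
E
```

```text
pics
{'time': 0.0, 'q': array([7.59172158e+01, 5.01066862e+00, 1.00351129e+01, 9.50994245e+01,
       8.90087219e-04, 9.00001829e+01]), 'qd': array([ 0.0096138 ,  0.06406616, -0.07263938, -0.01393175,  0.03744075,
       -0.03399692]), 'joint_efforts': array([-5.74844016e-04, -5.20390248e+01,  4.64801788e+01,  1.65508571e-02,
       -1.26087725e-04, -2.62876756e-05]), 'ee_pos': array([0.13376894, 0.53325274, 0.23059311]), 'tcp_rot': array([-1.79925020e+02, -8.89847086e-04,  1.65917032e+02]), 'wrist_force': array([-0.5967251 , -0.52059612,  0.14072154]), 'torque': array([ 0.06655917, -0.00281025, -0.01257436]), 'grasp_force': 0.0, 'opening': 0.08533321193329814}
scene [ 1.38888347 -0.43263375  0.72671468] [[0.475, -0.516, 0.713], [0.88, 0.271, -0.39], [0.008, 0.813, 0.583]]
rod_grip [159.2 189.7] 0.89 [ 0.3891 -0.2641  0.0925]
rod_grip [169.3 220.4] 0.8 [ 0.5122 -0.2764  0.0925]
rod_grip [212.4 195.3] 0.76 [ 0.4657 -0.1663  0.0925]
eye [345.8 180.5] 0.45 [0.5667 0.1155 0.105 ]
shaft [333.  192.6] 0.81 [0.5958 0.0647 0.105 ]
rack [179.1 257.1] 0.76 [ 0.5234 -0.2722  0.    ]
carb [325.6
[... 169 characters left out ...]
.58 [ 0.669 -0.276  0.   ]
top [0.43687921 0.00673691 1.30373409] [[0.027, 0.989, -0.143], [-1.0, 0.028, 0.001], [0.005, 0.143, 0.99]]
rod_grip [436.1 280.2] 0.6 [ 0.4126 -0.2646  0.0925]
rod_grip [402.6 244.7] 0.48 [ 0.4939 -0.185   0.0925]
rod_grip [443.4 240.6] 0.42 [ 0.5061 -0.2822  0.0925]
eye [275.4 213. ] 0.61 [0.5597 0.1179 0.105 ]
shaft [300.7 199.8] 0.86 [0.5928 0.0593 0.105 ]
rack [432.1 237.6] 0.88 [ 0.5183 -0.2752  0.    ]
carb [305.3 206.8] 0.69 [0.5886 0.0514 0.    ]
jet_tray [206.5 233.3] 0.87 [0.5134 0.3018 0.    ]
bowl_cover [230.7 160.3] 0.85 [0.7052 0.2499 0.    ]
slide_piston [432.5 183. ] 0.72 [ 0.6599 -0.2766  0.    ]
wrench [348.8 125.4] 0.62 [ 0.8075 -0.0561  0.    ]
```

```bash
python3 -c "
import cv2
a=cv2.resize(cv2.imread('pics/scene0.png')[130:330,110:430],(800,500));cv2.imwrite('pics/s1.png',a)
a=cv2.resize(cv2.imread('pics/top0.png')[120:320,190:480],(800,552));cv2.imwrite('pics/t1.png',a)"
```

```text
(no output)
```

View pics/s1.png

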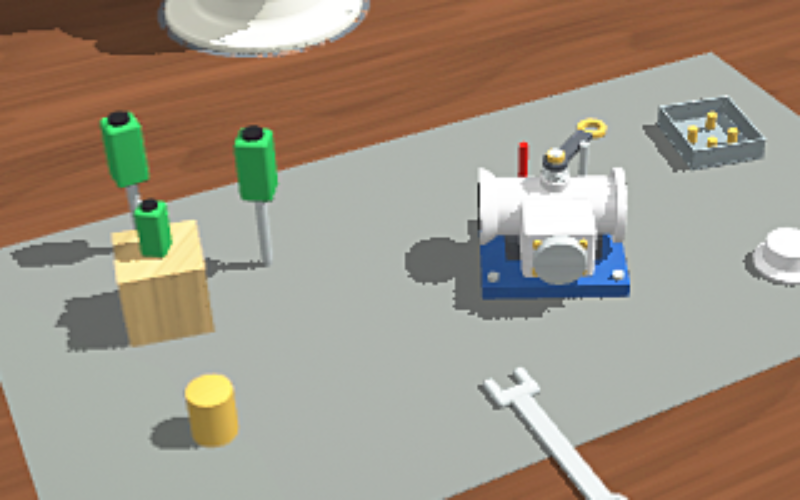

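View pics/t1.png

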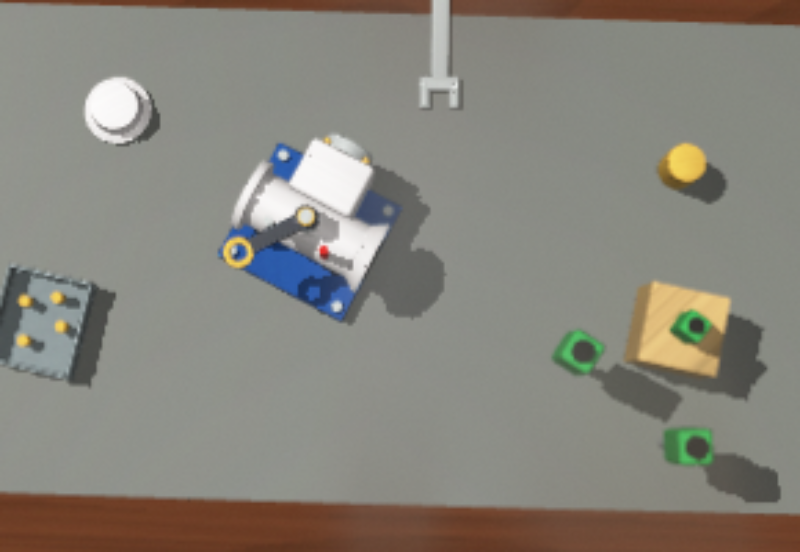

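The smallest rod stands in the block (s1 ≈ (152,230), t1 ≈ (692,325)). The two taller ones beside it are look-alikes. The lever points up-left from the shaft, and the red post is on the clockwise-free side. I'll move above the block for a closer look.

Call:
{"fn": "arm_command", "kwargs": {"series": [[-0.54,-0.69,-0.09,1.83],[-0.54,-0.69,-0.09,1.83],[-0.54,-0.69,-0.09,1.83],[-0.54,-0.69,-0.09,1.83],[-0.54,-0.69,-0.09,1.83]]}}

```text
time: 1.5
ee_pos: [0.235, 0.3045, 0.2571]
tcp_rot: [180.0, -0.0, 122.6]
wrist_force: [1.8, -0.7, 0.5]
opening: 0.085
grasp_force: 0.0
```

```bash
cat >> h.py <<'E'
def go(P,yaw=None):
    p,r,o=pose(); M=R.from_euler('xyz',r,degrees=True).as_matrix()
    t=0 if yaw is None else np.radians((r[2]-yaw+180)%360-180)
    print('t',round(o['time'],2),'at',p.round(4),'yaw',round(r[2],1),'q6',round(o['q'][5],1),'-> shift',(M.T@(np.array(P)-p)).round(4),'turn',round(t,3))
def tri(a,pa,b,pb):
    p,d=ray(a,pa);q,e=ray(b,pb);s=np.linalg.lstsq(np.c_[d,-e],q-p,rcond=None)[0]
    A=p+d*s[0];B=q+e*s[1];return ((A+B)/2).round(4),np.linalg.norm(A-B).round(4)
E
python3 - <<'E'
from h import *
go([.49,-.27,.32],61)
a=cam('scene');b=cam('top')
for n,u,v in(('rod',[169.3,220.4],[443.4,240.6]),('B',[212.4,195.3],[402.6,244.7]),('C',[159.2,189.7],[436.1,280.2]),('eye',[345.8,180.5],[275.4,213]),('shaft',[333,192.6],[300.7,199.8])): print(n,tri(a,u,b,v))
print(bot.camera('wrist')['T_tool_cam'])
E
```

```text
t 1.5 at [0.235  0.3045 0.2571] yaw 122.6 q6 109.7 -> shift [-0.6213 -0.095  -0.0631] turn 1.076
rod (array([ 0.5073, -0.2791,  0.0905]), np.float64(0.0073))
B (array([ 0.4942, -0.1782,  0.1134]), np.float64(0.0072))
C (array([ 0.4119, -0.2648,  0.1057]), np.float64(0.0064))
eye (array([0.5605, 0.1189, 0.1005]), np.float64(0.0013))
shaft (array([0.5943, 0.062 , 0.1047]), np.float64(0.0061))
[[-5.50087371e-04  9.65179717e-01  2.61587102e-01  6.62035736e-02]
 [ 9.99999514e-01  3.16927082e-04  9.33515110e-04  8.30358078e-04]
 [ 8.18105812e-04  2.61587489e-01 -9.65179422e-01 -1.43337756e-01]
 [ 0.00000000e+00  0.00000000e+00  0.00000000e+00  1.00000000e+00]]
```

Call:
{"fn": "arm_command", "kwargs": {"series": [[-0.62,-0.095,-0.063,1.08],[-0.62,-0.095,-0.063,1.08],[-0.62,-0.095,-0.063,1.08],[-0.62,-0.095,-0.063,1.08],[-0.62,-0.095,-0.063,1.08]]}}

```text
time: 2.15
ee_pos: [0.3375, 0.0785, 0.282]
tcp_rot: [180.0, -0.0, 79.8]
wrist_force: [1.3, 1.6, 0.3]
opening: 0.0855
grasp_force: 0.0
```

```bash
python3 -c "
from h import *
go([.49,-.27,.30],61)"
```

```text
t 2.15 at [0.3375 0.0785 0.282 ] yaw 79.8 q6 113.3 -> shift [-0.3161  0.2117 -0.0181] turn 0.328
```

Call:
{"fn": "arm_command", "kwargs": {"series": [[-0.316,0.212,-0.018,0.33],[-0.316,0.212,-0.018,0.33],[-0.316,0.212,-0.018,0.33],[-0.316,0.212,-0.018,0.33],[-0.316,0.212,-0.018,0.33]]}}

```text
time: 2.65
ee_pos: [0.4391, -0.1504, 0.2933]
tcp_rot: [180.0, -0.0, 61.2]
wrist_force: [0.8, 0.8, 0.3]
opening: 0.0856
grasp_force: 0.0
```

```bash
python3 -c "
from h import *
go([.49,-.27,.30],61)"
```

```text
t 2.65 at [ 0.4391 -0.1504  0.2933] yaw 61.2 q6 99.9 -> shift [-0.0802  0.1022 -0.0067] turn 0.003
```

Call:
{"fn": "arm_command", "kwargs": {"series": [[-0.08,0.1,-0.007,0],[-0.08,0.1,-0.007,0],[-0.08,0.1,-0.007,0],[-0.08,0.1,-0.007,0],[-0.08,0.1,-0.007,0]]}}

```text
time: 3.15
ee_pos: [0.4875, -0.267, 0.2995]
tcp_rot: [-179.9, -0.0, 61.1]
wrist_force: [1.0, 0.6, -0.0]
opening: 0.0852
grasp_force: 0.0
```

```bash
python3 -c "
from h import *
go([.507,-.279,.15],61)
c=cam('wrist');cv2.imwrite('pics/w1.png',c[0])
for t,z in(('rod_grip',.0925),('rack',0)):
  for d in bot.mark_of('wrist',t)[:4]: print(t,np.round(d['location'],1),round(d['confidence'],2),atz(c,d['location'],z).round(4))
"
```

```text
t 3.15 at [ 0.4875 -0.267   0.2995] yaw 61.1 q6 90.1 -> shift [-0.0011  0.0231  0.1495] turn 0.002
rod_grip [263.  278.8] 0.88 [ 0.3775 -0.3507  0.0925]
rod_grip [335.6 165.8] 0.81 [ 0.5129 -0.2742  0.0925]
rack [331.7 154.4] 0.79 [ 0.5136 -0.2755  0.    ]
```

View pics/w1.png

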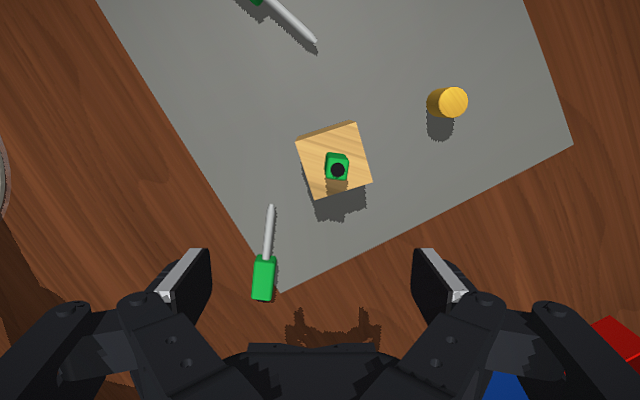

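The small rod's handle is at (337,167) in the block. A long look-alike's handle is near (263,278), out of the fingers' way. I'll go down closer to measure its yaw.

Call:
{"fn": "arm_command", "kwargs": {"series": [[0.005,0.025,0.05,0],[0.005,0.025,0.1,0],[0.005,0.025,0.11,0],[0.005,0.025,0.11,0],[0.005,0.025,0.11,0]]}}

```text
time: 3.8
ee_pos: [0.5111, -0.2745, 0.1922]
tcp_rot: [179.9, -0.0, 61.1]
wrist_force: [-0.2, 0.2, 0.5]
opening: 0.0852
grasp_force: 0.0
```

```bash
python3 -c "
from h import *
go([.512,-.275,.19],61)
c=cam('wrist')
px=[]
for t,z in(('rod_grip',.0925),('rack',0)):
  for d in bot.mark_of('wrist',t)[:3]: print(t,np.round(d['location'],1),round(d['confidence'],2),atz(c,d['location'],z).round(4))
im=c[0];u,v=proj(c,[.512,-.275,.115]).astype(int);print(u,v)
cr=im[max(v-70,0):v+70,max(u-90,0):u+90];cv2.imwrite('pics/w2.png',cv2.resize(cr,(720,720*cr.shape[0]//cr.shape[1]),interpolation=cv2.INTER_CUBIC));print(max(u-90,0),max(v-70,0))
"
```

```text
t 3.8 at [ 0.5111 -0.2745  0.1922] yaw 61.1 q6 90.6 -> shift [-0.0001  0.001   0.0022] turn 0.002
rod_grip [229.8 327.2] 0.84 [ 0.3963 -0.3407  0.0925]
rod_grip [308.8 196.5] 0.76 [ 0.5108 -0.2726  0.0925]
rack [314.3 173.5] 0.62 [ 0.5148 -0.2758  0.    ]
311 207
221 137
```

View pics/w2.png

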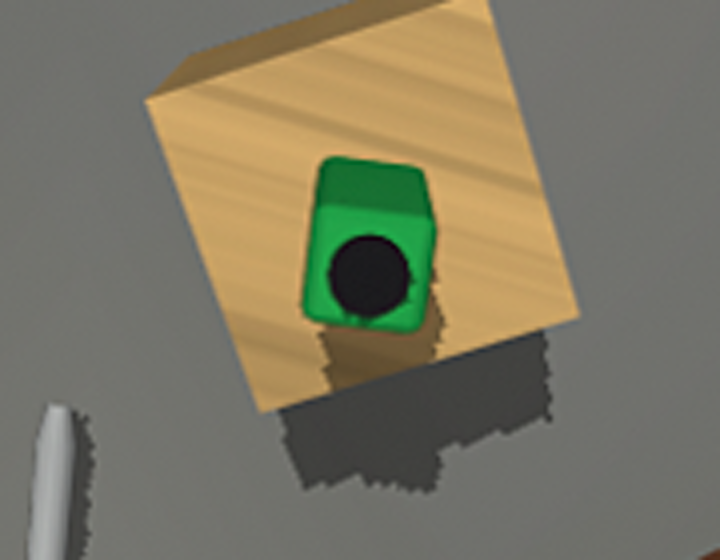

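Handle edges are tilted about 6° clockwise in the image, and the cap centre is within 2 mm of the tool axis. I'll turn to match and go down.

Call:
{"fn": "arm_command", "kwargs": {"series": [[0,0.002,0.03,0.108],[0,0.002,0.06,0.108],[0,0.002,0.09,0.108],[0,0.002,0.114,0.108],[0,0.002,0.114,0.108]]}}

```text
time: 4.45
ee_pos: [0.5116, -0.2755, 0.0745]
tcp_rot: [-179.8, 0.0, 54.9]
wrist_force: [-1.3, -0.3, -0.2]
opening: 0.0855
grasp_force: 0.0
```

Call:
{"fn": "arm_command", "kwargs": {"series": [[0,0,0,0],[0,0,0,0],[0,0,0,0],[0,0,0,0],[0,0,0,0]], "hand": 0.01, "grip_force": 60}}

```text
time: 4.95
ee_pos: [0.5132, -0.2764, 0.0777]
tcp_rot: [179.9, -0.0, 54.9]
wrist_force: [-0.0, 0.6, 6.6]
opening: 0.0213
grasp_force: 59.0
```

Call:
{"fn": "arm_command", "kwargs": {"series": [[0,0,0,0],[0,0,0,0],[0,0,0,0],[0,0,0,0],[0,0,0,0]]}}

```text
time: 5.45
ee_pos: [0.5131, -0.2764, 0.0777]
tcp_rot: [179.9, -0.0, 54.9]
wrist_force: [-0.3, 0.4, 6.1]
opening: 0.0215
grasp_force: 59.1
```

Call:
{"fn": "arm_command", "kwargs": {"series": [[0,0,-0.03,0],[0,0,-0.06,0],[0,0,-0.1,0],[0,0,-0.14,0],[0,0,-0.18,0]]}}

```text
time: 5.95
ee_pos: [0.5124, -0.276, 0.2581]
tcp_rot: [-180.0, 0.0, 54.9]
wrist_force: [1.4, -0.9, -0.8]
opening: 0.0212
grasp_force: 58.8
```

```bash
python3 -c "
from h import *
go([.545,.115,.26]);print(bot.get_obs()['opening'],bot.get_obs()['q'])
c=cam('wrist')
for d in bot.mark_of('wrist','rod_tip')[:3]+bot.mark_of('wrist','rod_grip')[:3]: print(d)
"
```

```text
t 5.95 at [ 0.5124 -0.276   0.2581] yaw 54.9 q6 96.8 -> shift [ 0.3385 -0.1982 -0.0019] turn 0
0.02115824349698039 [-2.83059764e+01  1.02367859e+01  1.89184362e+01  9.86946599e+01
  2.08645469e-04  9.68158059e+01]
{'location': [283.0, 40.9], 'confidence': 0.81}
{'location': [310.9, 211.0], 'confidence': 0.68}
{'location': [424.1, 93.6], 'confidence': 0.62}
{'location': [311.4, 266.4], 'confidence': 0.61}
```

Call:
{"fn": "arm_command", "kwargs": {"series": [[0.35,-0.187,-0.01,0],[0.35,-0.187,-0.01,0],[0.35,-0.187,-0.01,0],[0.35,-0.187,-0.01,0],[0.35,-0.187,-0.01,0]]}}

```text
time: 6.6
ee_pos: [0.5427, -0.0262, 0.2615]
tcp_rot: [-179.9, 0.1, 54.9]
wrist_force: [0.8, -0.3, -0.7]
opening: 0.0214
grasp_force: 59.1
```

```bash
python3 -c "
from h import *
go([.561,.1175,.22])"
```

```text
t 6.6 at [ 0.5427 -0.0262  0.2615] yaw 54.9 q6 122.4 -> shift [ 0.1281 -0.0676  0.0414] turn 0
```

Call:
{"fn": "arm_command", "kwargs": {"series": [[0.128,-0.068,0.0,0],[0.128,-0.068,0.02,0],[0.128,-0.068,0.041,0],[0.128,-0.068,0.041,0],[0.128,-0.068,0.041,0]]}}

```text
time: 7.1
ee_pos: [0.5602, 0.1167, 0.2194]
tcp_rot: [-179.8, 0.2, 55.0]
wrist_force: [-0.2, 0.5, -0.6]
opening: 0.0213
grasp_force: 59.0
```

```bash
python3 -c "
from h import *
go([.561,.1175,.22])
c=cam('wrist');cv2.imwrite('pics/w3.png',c[0])
P=pose()[0]
for t,z in(('rod_tip',P[2]-.0677),('eye',.105),('shaft',.105)):
  for d in bot.mark_of('wrist',t)[:2]: print(t,np.round(d['location'],1),round(d['confidence'],2),atz(c,d['location'],z).round(4))
print('proj tip, eye',proj(c,P-[0,0,.0677]),proj(c,[.561,.1175,.105]))
"
```

```text
t 7.1 at [0.5602 0.1167 0.2194] yaw 55.0 q6 136.8 -> shift [ 0.0011  0.0002 -0.0006] turn 0
rod_tip [313.5 209.1] 0.6 [0.5626 0.1172 0.1531]
eye [318.2 188.1] 0.63 [0.5671 0.1168 0.105 ]
shaft [390.2 224.7] 0.63 [0.5977 0.058  0.105 ]
proj tip, eye [312.38455924 212.50322979] [311.36263895 191.64837567]
```

View pics/w3.png

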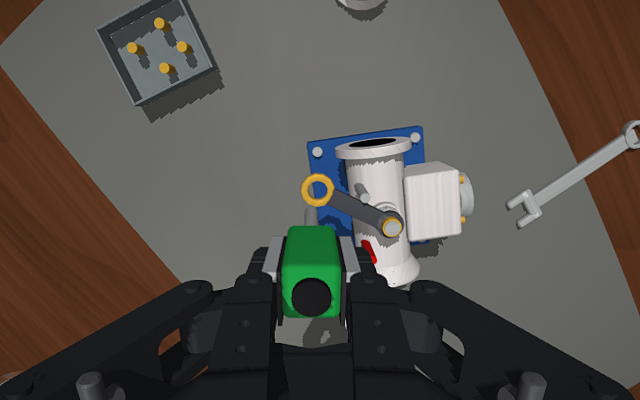

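The brass ring is at (317,189) and the rod tip shows around (312,210), hanging above and in front of it. I'll correct by about 4 mm, lower it to just above the eye and check again.

Call:
{"fn": "arm_command", "kwargs": {"series": [[0.002,0.004,0.01,0],[0.002,0.004,0.02,0],[0.002,0.004,0.032,0],[0.002,0.004,0.032,0],[0.002,0.004,0.032,0]]}}

```text
time: 7.8
ee_pos: [0.5653, 0.1149, 0.1894]
tcp_rot: [-180.0, 0.0, 54.9]
wrist_force: [0.2, -0.1, -0.6]
opening: 0.0213
grasp_force: 59.0
```

```bash
python3 -c "
from h import *
go([.565,.1165,.18])
c=cam('wrist')
P=pose()[0]
for t,z in(('rod_tip',P[2]-.0677),('eye',.105)):
  for d in bot.mark_of('wrist',t)[:2]: print(t,np.round(d['location'],1),round(d['confidence'],2),atz(c,d['location'],z).round(4))
print('proj tip',proj(c,P-[0,0,.0677]))
im=c[0];cr=im[135:275,230:410];cv2.imwrite('pics/w4.png',cv2.resize(cr,(720,560),interpolation=cv2.INTER_CUBIC))
h=cv2.cvtColor(im,cv2.COLOR_BGR2HSV);m=cv2.inRange(h,(15,120,80),(35,255,255));m[:,:280]=0;m[:,350:]=0;m[:150]=0
ct=max(cv2.findContours(m,0,1)[0],key=cv2.contourArea);e=cv2.fitEllipse(ct);print('ring',e,atz(c,e[0],.105))
"
```

```text
t 7.8 at [0.5653 0.1149 0.1894] yaw 54.9 q6 136.6 -> shift [ 0.0011 -0.0011  0.0094] turn 0
rod_tip [313.3 210. ] 0.71 [0.5672 0.1148 0.1223]
eye [311.8 203.4] 0.8 [0.5661 0.1149 0.105 ]
proj tip [310.9712714  211.15963322]
ring ((309.27960205078125, 201.09193420410156), (32.65848922729492, 34.50785827636719), 53.02598571777344) [0.56565001 0.11728452 0.105     ]
```

View pics/w4.png

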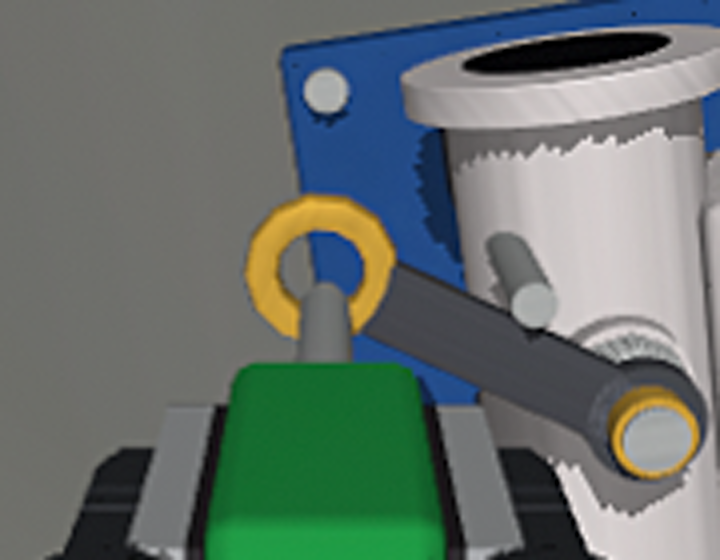

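Call:
{"fn": "arm_command", "kwargs": {"series": [[0.0005,0,0.005,0],[0.0005,0,0.01,0],[0.0005,0,0.015,0],[0.0005,0,0.02,0],[0.0005,0,0.025,0]]}}

```text
time: 8.45
ee_pos: [0.5658, 0.1155, 0.1643]
tcp_rot: [-180.0, 0.0, 54.9]
wrist_force: [-0.3, -0.4, -0.8]
opening: 0.0216
grasp_force: 59.0
```

Call:
{"fn": "arm_command", "kwargs": {"series": [[0,0,0.006,0],[0,0,0.012,0],[0,0,0.018,0],[0,0,0.025,0],[0,0,0.025,0]]}}

```text
time: 8.95
ee_pos: [0.5654, 0.1154, 0.1386]
tcp_rot: [-179.9, 0.1, 54.9]
wrist_force: [-0.8, 0.4, -0.1]
opening: 0.0215
grasp_force: 59.0
```

```bash
python3 -c "
from h import *
S=np.array([.5955,.0595])
c=cam('wrist');im=c[0];cv2.imwrite('pics/w5.png',cv2.resize(im[135:275,230:410],(720,560)))
for d in bot.mark_of('wrist','shaft')[:1]: print(d,atz(c,d['location'],.105))
p,r,o=pose();print(p,o['wrist_force']);M=R.from_euler('xyz',r,degrees=True).as_matrix()
print(np.degrees(np.arctan2(*(p[:2]-S)[::-1])),np.hypot(*(p[:2]-S)))
"
```

```text
{'location': [375.9, 216.9], 'confidence': 0.73} [0.59932902 0.10069965 0.105     ]
[0.56584133 0.11546755 0.13983222] [ 0.25187574 -0.89338811 -1.3904145 ]
117.92028433156128 0.06334037890400009
```

View pics/w5.png

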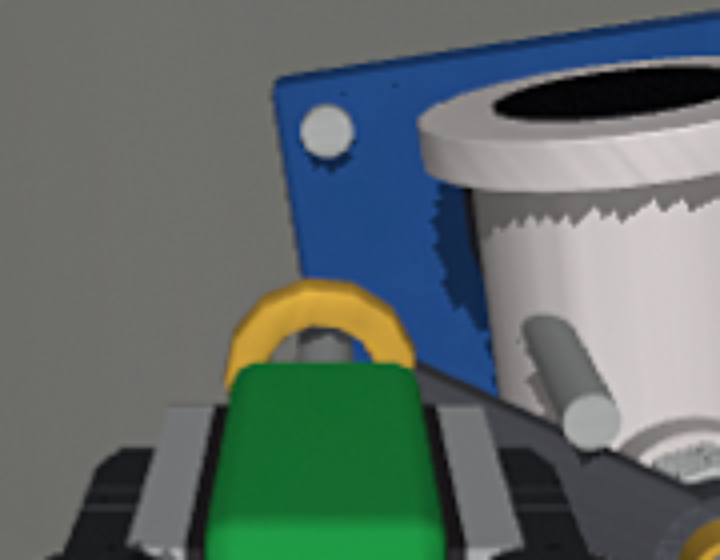

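```bash
python3 -c "
from h import *
c=bot.camera('wrist');T=np.eye(4);T[:3,:3]=R.from_euler('xyz',[180,0,54.9],degrees=True).as_matrix();T[:3,3]=[.5653,.1149,.1894];T=T@c['T_tool_cam']
cm=(0,np.array(c['camera_matrix']),np.array(c['dist_coeffs']),T[:3,3],T[:3,:3])
E=atz(cm,[310.25,202],.107)[:2];S=atz(cm,[394.2,244.2],.115)[:2];d=E-S
a0=np.arctan2(d[1],d[0]);print(E,S,np.hypot(*d),np.degrees(a0))
S=E-.065*d/np.hypot(*d);print(S)
p,r,o=pose();M=R.from_euler('xyz',r,degrees=True).as_matrix()
E0=p[:2]
for th in np.arange(.1,1.35,.1):
  P=S+.065*np.array([np.cos(a0+th),np.sin(a0+th)])
  print(round(th,2),P.round(4),(M.T@np.r_[P-E0,0]).round(4)[:2])
"
```

```text
[0.56625863 0.11681258] [0.59797052 0.05970248] 0.06532386262916709 119.04238033389221
[0.5978133  0.05998562]
0.1 [0.5607 0.1134] [-0.0048 -0.0031]
0.2 [0.5556 0.1094] [-0.011 -0.005]
0.3 [0.5509 0.1049] [-0.0173 -0.0063]
0.4 [0.5466 0.1   ] [-0.0238 -0.0069]
0.5 [0.5429 0.0947] [-0.0303 -0.007 ]
0.6 [0.5397 0.0891] [-0.0368 -0.0063]
0.7 [0.5371 0.0831] [-0.0431 -0.005 ]
0.8 [0.5351 0.0769] [-0.0493 -0.0031]
0.9 [0.5337 0.0706] [-0.0553 -0.0006]
1.0 [0.5329 0.0641] [-0.061   0.0025]
1.1 [0.5329 0.0576] [-0.0664  0.0062]
1.2 [0.5334 0.0512] [-0.0714  0.0104]
1.3 [0.5346 0.0448] [-0.0759  0.015 ]
```

Call:
{"fn": "arm_command", "kwargs": {"series": [[-0.005,-0.003,0,0],[-0.011,-0.005,0,0],[-0.017,-0.006,0,0],[-0.024,-0.007,0,0],[-0.03,-0.007,0,0]], "grip_force": 110}}

```text
time: 9.6
ee_pos: [0.5427, 0.0946, 0.1402]
tcp_rot: [180.0, -0.0, 54.9]
wrist_force: [2.8, 1.5, -0.5]
opening: 0.0208
grasp_force: 107.5
```

Call:
{"fn": "arm_command", "kwargs": {"series": [[-0.007,0.001,0,0],[-0.013,0.002,0,0],[-0.019,0.004,0,0],[-0.025,0.006,0,0],[-0.031,0.0095,0,0]]}}

```text
time: 10.1
ee_pos: [0.5326, 0.0638, 0.1399]
tcp_rot: [-180.0, -0.0, 54.9]
wrist_force: [0.7, 2.9, -0.0]
opening: 0.0206
grasp_force: 107.6
```

Call:
{"fn": "arm_command", "kwargs": {"series": [[-0.003,0.002,0,0],[-0.0055,0.004,0,0],[-0.008,0.006,0,0],[-0.01,0.0075,0,0],[-0.01,0.0075,0,0]]}}

```text
time: 10.6
ee_pos: [0.533, 0.0514, 0.1397]
tcp_rot: [-180.0, 0.0, 54.9]
wrist_force: [-1.0, 3.6, 0.2]
opening: 0.0205
grasp_force: 107.7
```

```bash
python3 -c "
from h import *
p,r,o=pose();S=np.array([.5978,.06]);d=p[:2]-S
print(p,o['wrist_force'],o['opening'],np.radians((np.degrees(np.arctan2(d[1],d[0]))%360)-119),np.hypot(*d))
"
```

```text
[0.53302755 0.05144498 0.1397279 ] [-0.96829458  3.64496081  0.22148467] 0.020534872565831485 1.1959687723850663 0.06533497635560359
```

Call:
{"fn": "arm_command", "kwargs": {"series": [[-0.001,0.001,0,0],[-0.002,0.002,0,0],[-0.0025,0.0027,0,0],[-0.0025,0.0027,0,0],[-0.0025,0.0027,0,0]]}}

```text
time: 11.1
ee_pos: [0.5337, 0.048, 0.1397]
tcp_rot: [-180.0, 0.0, 54.9]
wrist_force: [-3.6, 3.8, -1.6]
opening: 0.0214
grasp_force: 107.6
```

Call:
{"fn": "arm_command", "kwargs": {"series": [[-0.0005,0.0005,0,0],[-0.001,0.001,0,0],[-0.0015,0.0015,0,0],[-0.0015,0.0015,0,0],[-0.0015,0.0015,0,0]]}}

```text
time: 11.6
ee_pos: [0.5342, 0.0459, 0.1398]
tcp_rot: [-180.0, 0.0, 54.9]
wrist_force: [-4.1, 4.2, -1.2]
opening: 0.0208
grasp_force: 107.6
```

Call:
{"fn": "arm_command", "kwargs": {"series": [[-0.001,0,0,0],[-0.002,0,0,0],[-0.003,0,0,0],[-0.003,0,0,0],[-0.003,0,0,0]]}}

```text
time: 12.1
ee_pos: [0.5334, 0.0447, 0.1401]
tcp_rot: [-180.0, -0.2, 54.9]
wrist_force: [-0.6, 8.8, -1.9]
opening: 0.0211
grasp_force: 107.4
```

Call:
{"fn": "arm_command", "kwargs": {"series": [[-0.0005,0.0003,0,0],[-0.001,0.0005,0,0],[-0.001,0.0005,0,0],[-0.001,0.0005,0,0],[-0.001,0.0005,0,0]]}}

```text
time: 12.6
ee_pos: [0.5333, 0.0443, 0.1402]
tcp_rot: [-180.0, -0.2, 55.0]
wrist_force: [0.3, 13.3, -3.0]
opening: 0.0205
grasp_force: 107.5
```

```bash
python3 -c "
from h import *
p,r,o=pose();S=np.array([.5978,.06]);d=p[:2]-S
print(p,o['wrist_force'],o['opening'],np.radians((np.degrees(np.arctan2(d[1],d[0]))%360)-119),np.hypot(*d))
a=cam('top')[0];b=cam('scene')[0]
A=cv2.resize(a[175:245,260:340],(400,350),interpolation=2);B=cv2.resize(b[150:220,280:360],(400,350),interpolation=2)
cv2.imwrite('pics/e1.png',np.hstack([A,B]))
"
```

```text
[0.53334094 0.04427335 0.14015577] [ 0.29593565 13.31064129 -3.0108889 ] 0.020477953343171762 1.3039546410599452 0.06634981903147785
```

View pics/e1.png

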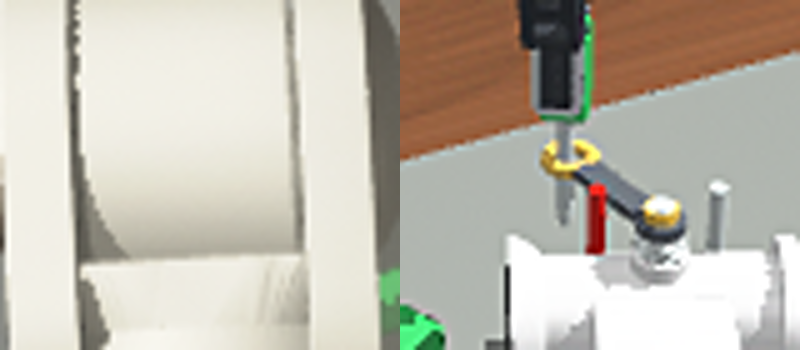

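The rod is through the eye, the lever lies against the red post, and the force rose sharply from 4 to 13 N, so it is on the stop. I'm handing the job in.

```bash
python3 -c "
from workcell import bot
print(bot.job_done())"
```

```text
the job is handed in; nothing more can be done
None
```

The job is handed in at about 13 s: the gripper still holds the green-handled rod through the brass eye, pressing the lever against the red wide-open stop with about 13 N; the wrench, piston and bowl cover were not touched.

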